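# Load the tube reader and click its sliding cover shut

## Task

Get the sample tube into the reader and close it: push the sliding cover back so that the bay is open, lay the tube flat in the bay, lengthwise, then push the cover along its rails until the tab on its front edge has clicked past the ledge and the cover is fully shut. Leave the vials, syringe, spatula, power adapter and tube holder where they are, vials upright.

Things in the scene. Friction and masses are not known exactly. Their poses are not given: they have to be found in the camera images.
- reader: White bench-top tube reader, fixed, 290 long (its x) x 106 wide (y) x 54 high. Origin on the table on its centre line; x runs along the rails towards the ledge end; body from x=-155 to +135: solid housing to x=-20 (39 high), open bay to x=+92 (walls 44 high), end deck to +135 (36 high). Along each long side an aluminium rail, 54 high; their lips leave 82 between them.
- bay_centre (a point): Centre of the bay's floor, 16 above the table, at x=+36, y=0 of the reader; its axes are the reader's. The bay is 112 long (x) and 74 wide (y) inside, open above; a tube lying on its floor is lower than the passing cover and tab.
- cover (a joint): Grey sliding cover held in the rails; metres from shut: 0 = shut at its stop, 0.145 = fully open at its other stop, over the housing (towards the reader's -x). Stays where it is left; about 1.5 N to slide. Plate 4 thick, 89 wide, top 49.5 above the table; shut, it spans reader x=-26 to +97. Above about 0.140 the tab, too, is clear of the bay, so that the tube can go down.
- cover_pad (a point): Top centre of the raised push pad on the cover, 63.5 above the table, at reader x = +75 mm minus the cover joint. The pad is a block 24 long (x) x 60 wide (y), rising 14 from the plate; push on its upright rear (-x) face to shut the cover, on its front (+x) face to open it.
- cover_tab (a joint): Bend of the springy tab, rad: 0 = relaxed, positive = tip lifted. As the cover shuts, the round nose under the tab meets the ledge at cover joint 0.0165, rides over its top (0.1 rad) at 0.009 and drops behind it, relaxed again, by about 0.001 to 0.003: the click. It takes about 8 to 14 N of push.
- ledge_top (a point): Top of the ledge, a rounded bar 50 wide across the end deck, at reader x=+111, 43.5 above the table; its axes are the reader's.
- tab_tip (a point): Upper side of the tab above its nose. The tab is 25 wide and 26 long, at the front edge of the cover; the nose (8 thick) hangs to 40.5 above the table, centred at reader x = +120 mm minus the cover joint.
- tube: Pointed sample tube with a blue screw cap, the only one lying loose on the table, 102 long x 21 thick, left of the balance; origin under its middle, on the surface it lies on; its y axis runs along it. It does not roll; weighs about 14 g. Two vials stand close beside it, one on each side, near its ends; between them the middle is free to grasp across.
- vial_pale: Bystander: glass vial, 24 across, 54 high, white cap, standing beside the tube on its +x side; origin under its base.
- vial_dark: Bystander: glass vial, 24 across, 54 high, dark cap, standing beside the tube on its -x side; origin under its base.
- vial_side: Bystander: glass vial, 24 across, 54 high, standing beside the reader; origin under its base.
- syringe: Bystander: syringe lying, 113 long (y) x 30 x 17 high; origin under its middle.
- holder: Bystander: round black rubber tube holder, 69 across, 51 high, beside the reader; origin under its base.
- adapter: Bystander: black plug-in power adapter, 37 x 94 (y) x 42 high, beside the reader; origin under its middle.
- spatula: Bystander: steel spatula with black grip, 173 long (y) x 9 x 8, lying beside the reader; origin under its middle.

How it is judged:
On the way:
1. the tube lies in the bay while the cover is still drawn back (x of tube in the frame of bay_centre between -0.012 and 0.012 m and y of tube in the frame of bay_centre between -0.03 and 0.03 m and z of tube in the frame of bay_centre between -0.008 and 0.006 m and angle between the y axis of tube and the x axis of reader, either way round below 0.35 rad and value of joint cover above 0.09 m), for 0.2 s.
At the end, for the whole second after the job is handed in: The cover is shut to within 4 mm of its stop with the tab relaxed (under 0.05 rad) behind the ledge, and the tube lies at rest on the bay's floor, its middle within 12 mm (along) and 30 mm (across) of the bay's centre and within 0.35 rad of the rails' direction (value of joint cover below 0.004 m and value of joint cover_tab below 0.05 rad and linear speed of tube below 0.02 m/s and x of tube in the frame of bay_centre between -0.012 and 0.012 m and y of tube in the frame of bay_centre between -0.03 and 0.03 m and z of tube in the frame of bay_centre between -0.008 and 0.006 m and angle between the y axis of tube and the x axis of reader, either way round below 0.35 rad); the robot touches nothing.
It fails at once if a bystander is moved more than 20 mm (distance of any of vial_pale, vial_dark, vial_side, syringe, holder, adapter, spatula from where it was at the start of the episode above 0.02 m).
It fails at once if a vial is tipped over (more than 0.5 rad) (angle between any of vial_pale, vial_dark, vial_side's own z axis and vertical above 0.5 rad).
It also fails if it takes over 58 s, if anything falls off the work surface, if the arm or the gripper's body presses on something with over 40 N, if the wrist force passes 120 N, or if a joint passes its speed limit or range.

## Robot

A 6-joint arm with a two-finger parallel gripper is mounted at the origin on a cart in front of the work surface, level with it; the furniture and walls round the work are solid. World frame = base frame: x ahead of the robot, y to its left, z up, the work surface at z = 0. Lengths are in m, angles in rad, forces in N, time in s.
With the tool pointing down it reaches from about 0.35 to 0.975 m from the base axis. Payload 17.4 kg.
Tool frame: the origin (TCP) lies at the very end of the fingers, on their centre line; the grasp point (between the pads) lies 19 mm behind it; z points along the fingers, y is the direction in which the jaws open and shut (so a half turn about z gives the same grasp; the last joint's range is limited). The gripper opens to 85 mm and grips with 20 to 120 N. Pads are 22 mm wide; open, the fingers measure 114 mm over their backs; the gripper's body (76 mm by 85 mm) begins 54 mm behind the grasp point. The pads swing forward as they close: fully open they stand 13 mm farther back than shut.
Start: joints at [1.288, 0.116, 1.442, -0, 1.584, -0.038], TCP at [0.164, 0.655, 0.231] pointing down, gripper open.
Joint ranges: [-2.83, 2.83], [-0.83, 2.19], [0.07, 2.5], [-1.14, 4.28], [0.01, 3], [-2.97, 2.97]. Speed limits (rad/s): [1.89, 1.89, 2.22, 3.14, 3.14, 3.14].

## Interface

Orientations are given as a unit quaternion [x, y, z, w].
In Python, from station import * gives the robot as it stands.
- The arm moves only by the tool move_arm, never from a script. Its arguments are lists of equal length, an entry for each row: "delta_rot": the turn, a rotation vector about the tool's x, y, z in rad, a list of three; "delta_pos": the shift along the tool's x, y, z in m, a list of three; "gripper": the finger opening in m, from 0 to 0.0854. In form: {"delta_rot": [[ax, ay, az], ...], "delta_pos": [[x, y, z], ...], "gripper": [gripper, ...]}. A call has 1 to 10 rows; each row is the pose to reach, as a shift and turn from the pose commanded when the call began, along the tool's axes at that moment; what a row does not reach only later rows make up. A row lasts 1/8 s, in which the tool goes at most 62.5 mm and 10.7 degrees, less where a joint would pass 70% of its speed; a pose out of reach is approached as far as the arm can. A call with a gripper value outside its range is refused whole. The fingers move at their own pace and stop on an object; "grip_force" is the grip in N (left out, the last holds). Time passes only in rows, so rows that repeat a pose let the fingers close. It gives the time, the measured TCP pose, the force and the opening at its end, in the units of the state.
- state(): the state, without advancing time (a new reading comes with each control period).
- camera(name): name is "scene" or "top" or "wrist"; returns a dict with "color" (384x512x3 uint8, blue, green, red), "camera_matrix" (3x3 intrinsics, pixels), "k1" (the pictures are not rectified: a ray, as slopes to the right and down, at radius r is drawn at 1 + k1 r^2 times it, then the intrinsics apply), "cam_to_world" (4x4, takes a point from camera to world coordinates); the wrist camera has in their place "hand_eye" (4x4, takes a point from camera to tool coordinates, whose origin is the TCP and whose axes are the flange's). Camera axes: x right, y up, looking along -z (the intrinsics and any distortion apply to the point x, -y, -z); pixel columns grow to the right and rows downward; lengths in m; the calibration is good to about 2 mm. A picture is of the moment at which its call begins: read the wrist's pose just before it. There is no depth.
- finish_job(): hands the job in, once; it reports no verdict.
The state is a dict: "time_s": time; "joint_positions": joint angles; "dq": joint speeds; "tau": joint torques, N m; "ee_pos": TCP position; "ee_rot": TCP orientation; "contact_force": force on the tool from outside, world axes, zero at the start; "moment": the same for the moment, N m; "finger_gap": opening from 0.0 (shut) to 1.0 (fully open).
Only numpy, scipy, OpenCV 4.12 (cv2) and the standard library are available. Lean on these libraries where they do the work, as an engineer would, in place of code of your own. Each camera call takes 0.05 s, during which the arm holds its last target. There are 200 camera calls.

## Working session

There is one attempt and no reset: what is moved stays moved. The work goes in short steps, Python scripts to look and compute and a tool call to move; the robot and the scene stay as the last step left them, time stands still between calls to the robot, and variables do not carry over. Pictures are saved under pics/ and viewed, about 8 in all and at most 12, crops included, and the job is handed in when it is done.

Besides the shell and the picture viewer there is one more tool, called after "Request:" by a JSON object that holds its "api" and its "payload", one argument or row to a line. move_arm: Moves the arm, as the interface text tells. Its arguments: {"type":"object","properties":{"delta_rot":{"type":"array","items":{"type":"array","items":{"type":"number"}}},"delta_pos":{"type":"array","items":{"type":"array","items":{"type":"number"}}},"gripper":{"type":"array","items":{"type":"number"}},"grip_force":{"type":"number"}},"required":["delta_rot","delta_pos","gripper"]}

```bash
mkdir -p pics
cat > h.py <<'E'
from station import *
import numpy as np, cv2
from scipy.spatial.transform import Rotation as R
def pose(s):
    T=np.eye(4);T[:3,:3]=R.from_quat(s["ee_rot"]).as_matrix();T[:3,3]=s["ee_pos"];return T
def load(n):
    d=np.load(f"pics/{n}.npz");return d
def snap(cam,n):
    s=state();c=camera(cam);cv2.imwrite(f"pics/{n}.png",c["color"])
    T=np.array(c["cam_to_world"]) if "cam_to_world" in c else pose(s)@np.array(c["hand_eye"])
    np.savez(f"pics/{n}.npz",K=c["camera_matrix"],k1=c["k1"],T=T,img=c["color"]);return c["color"]
def px2w(d,uv,z):
    K=d["K"];k=float(d["k1"]);p=np.array([(uv[0]-K[0,2])/K[0,0],(uv[1]-K[1,2])/K[1,1]]);q=p.copy()
    for _ in range(30): q=p/(1+k*(q@q))
    v=d["T"][:3,:3]@np.array([q[0],-q[1],-1]);o=d["T"][:3,3]
    return o+v*(z-o[2])/v[2]
def w2px(d,P):
    T=d["T"];c=T[:3,:3].T@(np.array(P)-T[:3,3]);q=np.array([c[0],-c[1]])/-c[2]
    q=q*(1+float(d["k1"])*(q@q));K=d["K"];return np.array([K[0,0]*q[0]+K[0,2],K[1,1]*q[1]+K[1,2]])
E
python3 - <<'E'
from h import *
a=snap("scene","s0");b=snap("top","t0")
cv2.imwrite("pics/t0x.png",cv2.resize(b,(800,600),interpolation=cv2.INTER_CUBIC))
s=state();print(s)
for n in("s0","t0"):print(load(n)["T"].round(3).tolist(),load(n)["K"].tolist(),load(n)["k1"])
E
```

```text
{'time_s': 0.1, 'joint_positions': array([ 1.28819737e+00,  1.16457275e-01,  1.44219473e+00, -9.13986182e-06,
        1.58402372e+00, -3.77952889e-02]), 'dq': array([-3.84014788e-03, -1.26134107e-03, -2.14055220e-03, -8.97864248e-05,
       -1.63391703e-03, -1.47496002e-03]), 'tau': array([ 9.53395211e-04, -7.33662844e+01, -6.33785748e+01, -1.64303910e-04,
        5.18142799e-03,  3.51973256e-06]), 'ee_pos': array([0.16355637, 0.65470496, 0.23062534]), 'ee_rot': array([ 1.22096462e-01,  9.92518091e-01, -5.35328135e-04, -8.18704119e-05]), 'contact_force': array([0.72548247, 0.10674474, 0.02972834]), 'moment': array([ 0.0331941 , -0.03144496,  0.03509373]), 'finger_gap': 0.9961583763364831}
[[0.772, 0.26, -0.579, -0.11], [-0.635, 0.355, -0.687, -0.749], [0.027, 0.898, 0.439, 0.514], [0.0, 0.0, 0.0, 1.0]] [[364.7390137672524, 0.0, 259.16594145682484], [0.0, 364.7390137672524, 199.00503582445467], [0.0, 0.0, 1.0]] -0.0031291180261975933
[[-0.012, 0.997, -0.075, 0.409], [-1.0, -0.011, 0.012, -0.031], [0.012, 0.076, 0.997, 0.993], [0.0, 0.0, 0.0, 1.0]] [[357.14221902780673, 0.0, 252.1678313228417], [0.0, 357.14221902780673, 190.8252815480743], [0.0, 0.0, 1.0]] -0.02165242074949347
```

View pics/t0x.png

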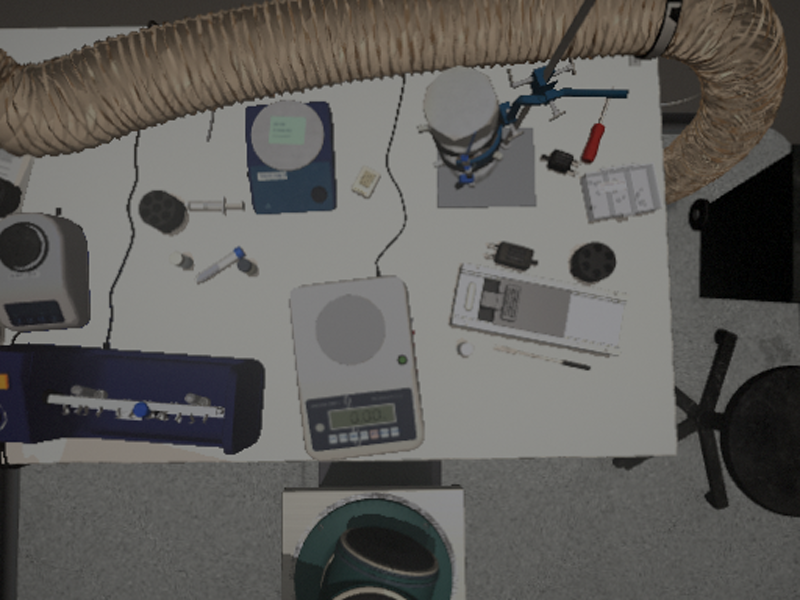

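View pics/s0.png

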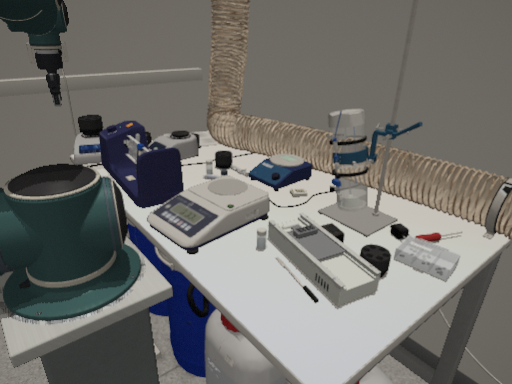

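The top view (enlarged ×1.5625) shows the tube at about (222,264) with a vial on each side. The reader's ledge end is at the left (455–480, 300), the pad at (511,300), and the cover is partly shut. I'll enlarge both areas.

Run:
```python
from h import *
d=load("t0");im=d["img"]
a=im[140:196,95:185];b=im[145:245,280:410]   # 90x56 -> ; 130x100
A=cv2.resize(a,None,fx=6,fy=6,interpolation=cv2.INTER_CUBIC)
B=cv2.resize(b,None,fx=6,fy=6,interpolation=cv2.INTER_CUBIC)
B=cv2.convertScaleAbs(B,alpha=1.4)
cv2.imwrite("pics/tB.png",B)
for uv,z in(((222,264),.01),((511,300),.0635),((470,293),.0435)):print(px2w(d,np.array(uv)/1.5625,z).round(3))
```

```text
[0.548 0.262 0.01 ]
[ 0.474 -0.238  0.064]
[ 0.489 -0.173  0.043]
```

View pics/tB.png

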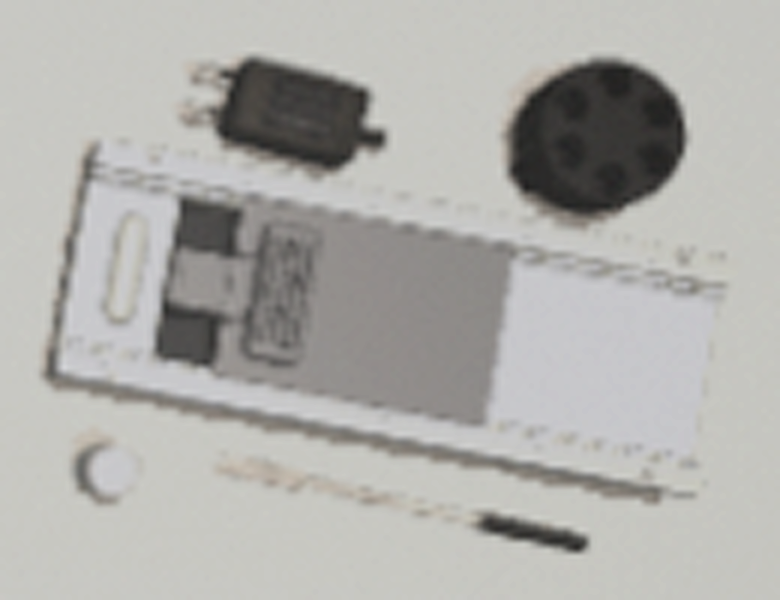

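Run:
```python
from h import *
d=load("t0")
f=lambda U,z:px2w(d,(np.array(U)+.5)/6-.5+[280,145],z)
L1,L2,L=f((132,212),.0435),f((120,325),.0435),f((126,268.5),.0435)
P=f((284,294),.0635);C1,C2=f((513,250),.0495),f((488,426),.0495)
C=(C1+C2)/2
print("ledge",L,np.linalg.norm(L1-L2),"pad",P,"rear",C,np.linalg.norm(C1-C2))
for n,v in(("led",L-C),("pad",L-P),("ledge perp",L2-L1),("cov perp",C2-C1)):
    print(n,np.degrees(np.arctan2(v[1],v[0])).round(2),np.linalg.norm(v[:2]).round(4))
# outer corners of left end at z=.036/.054
print(f((95,150),.054),f((52,372),.054))
```

```text
ledge [ 0.48370216 -0.17182698  0.0435    ] 0.050858301265384785 pad [ 0.47024135 -0.2377423   0.0635    ] rear [ 0.45069368 -0.33680679  0.0495    ] 0.07916383576561836
led 78.69 0.1682
pad 78.46 0.0673
ledge perp 172.7 0.0509
cov perp 169.9 0.0792
[ 0.53561076 -0.15767324  0.054     ] [ 0.43767007 -0.13673203  0.054     ]
```

```bash
cat >> h.py <<'E'
def plan(xyz,yaw_deg,s=None):
    """tool down, tool y at yaw_deg; prints delta_rot, delta_pos"""
    s=s or state();T=pose(s);y=np.radians(yaw_deg)
    Y=np.array([np.cos(y),np.sin(y),0]);Z=np.array([0,0,-1.]);X=np.cross(Y,Z)
    G=np.c_[X,Y,Z]
    print("rot",R.from_matrix(T[:3,:3].T@G).as_rotvec().round(4).tolist(),"pos",(T[:3,:3].T@(np.array(xyz)-T[:3,3])).round(4).tolist())
E
python3 -c "
from h import *
plan((.548,.262,.24),34)"
```

```text
rot [-0.001, 0.0004, 0.7326] pos [-0.4682, -0.2878, -0.0091]
```

Request:
{"api": "move_arm", "payload": {
  "delta_rot": [
    [0, 0, 0.7326],
    [0, 0, 0.7326],
    [0, 0, 0.7326],
    [0, 0, 0.7326],
    [0, 0, 0.7326],
    [0, 0, 0.7326],
    [0, 0, 0.7326],
    [0, 0, 0.7326],
    [0, 0, 0.7326],
    [0, 0, 0.7326]
  ],
  "delta_pos": [
    [-0.468, -0.288, -0.01],
    [-0.468, -0.288, -0.01],
    [-0.468, -0.288, -0.01],
    [-0.468, -0.288, -0.01],
    [-0.468, -0.288, -0.01],
    [-0.468, -0.288, -0.01],
    [-0.468, -0.288, -0.01],
    [-0.468, -0.288, -0.01],
    [-0.468, -0.288, -0.01],
    [-0.468, -0.288, -0.01]
  ],
  "gripper": [0.085, 0.085, 0.085, 0.085, 0.085, 0.085, 0.085, 0.085, 0.085, 0.085]
}}

```text
time_s: 1.35
ee_pos: [0.5495, 0.2596, 0.2406]
ee_rot: [0.471, 0.882, -0.001, -0.0]
contact_force: [0.1, 0.7, 0.2]
finger_gap: 0.998
```

Run:
```python
from h import *
im=snap("wrist","w1");cv2.imwrite("pics/w1x.png",cv2.resize(im,(800,600),interpolation=cv2.INTER_CUBIC))
s=state();print(s["time_s"],s["ee_pos"],s["dq"].round(3),load("w1")["T"].round(3).tolist())
```

```text
1.4 [0.54846483 0.26093384 0.24070702] [ 0.042 -0.015  0.01   0.005  0.002  0.014] [[0.83, -0.536, -0.152, 0.511], [0.557, 0.798, 0.229, 0.319], [-0.001, -0.275, 0.962, 0.383], [0.0, 0.0, 0.0, 1.0]]
```

View pics/w1x.png

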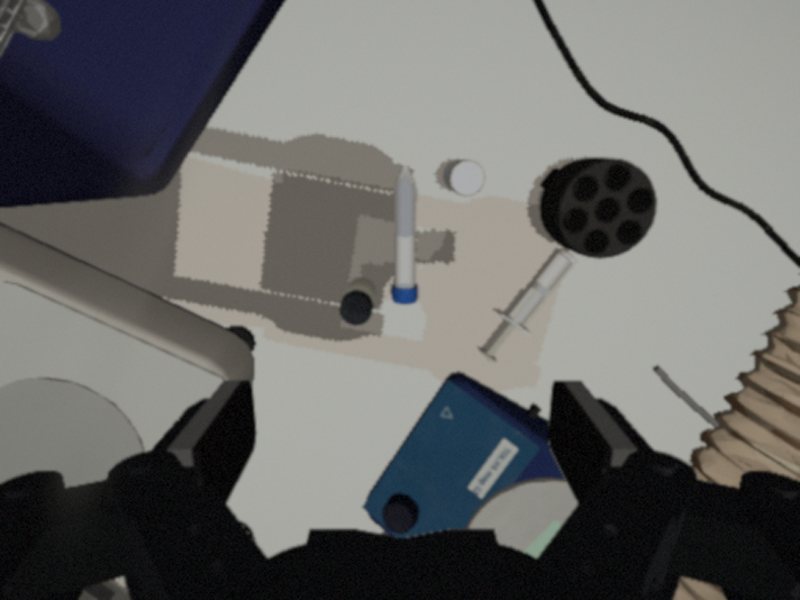

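The wrist view (×1.5625) shows the tube tip at (405,168) and its cap end at (404,302). The white vial's cap is at (466,177), the dark one's at (357,308).

Run:
```python
from h import *
d=load("w1");f=lambda U,z:px2w(d,(np.array(U)+.5)/1.5625-.5,z)
a,b=f((405,168),.0105),f((404.5,302),.0105);v=b-a
print(a,b,(a+b)/2,np.linalg.norm(v),np.degrees(np.arctan2(v[1],v[0])))
u=v/np.linalg.norm(v);n=np.array([-u[1],u[0],0]);m=(a+b)/2
for q in((466,177),(357,308)):
    p=f(q,.054);print(p,"along",(p-m)@u,"across",(p-m)@n)
t=load("t0")
for q in(a,b):print(w2px(t,q)*1.5625)
L=np.array([.4837,-.1718,0]);U=np.array([np.cos(np.radians(78.6)),np.sin(np.radians(78.6)),0])
for nm,x in(("start front",.0), ):
    plan(L+U*0+[0,0,.15],-11.4)
```

```text
[0.51630572 0.31362472 0.0105    ] [0.57234958 0.22974212 0.0105    ] [0.54432765 0.27168342 0.0105    ] 0.10088212840576358 -56.252221448693874
[0.55125007 0.33136485 0.054     ] along -0.045778913262848456 across 0.038911231807075806
[0.54028404 0.2182361  0.054     ] along 0.04219459514472058 across -0.03305424656335209
[192.25476888 281.84665381]
[239.99019825 249.94352595]
rot [-0.0011, 0.0001, 0.79] pos [-0.3233, -0.2948, 0.0909]
```

```bash
cat >> h.py <<'E'
L=np.array([.4837,-.1718,0]);U=np.array([np.cos(np.radians(78.6)),np.sin(np.radians(78.6)),0])
V=np.array([-U[1],U[0],0])
def rd(x,z,y=0): return L+(x-.111)*U+y*V+[0,0,z]
def where(s):
    e=s["ee_pos"]-L;return dict(x=round(float(e@U)+.111,4),y=round(float(e@V),4),z=round(float(s["ee_pos"][2]),4))
E
python3 -c "
from h import *
plan(rd(.082,.16),-11.4)"
```

```text
rot [-0.0011, 0.0001, 0.79] pos [-0.3437, -0.3154, 0.0809]
```

Request:
{"api": "move_arm", "payload": {
  "delta_rot": [
    [0, 0, 0.79],
    [0, 0, 0.79],
    [0, 0, 0.79],
    [0, 0, 0.79],
    [0, 0, 0.79],
    [0, 0, 0.79],
    [0, 0, 0.79],
    [0, 0, 0.79],
    [0, 0, 0.79],
    [0, 0, 0.79]
  ],
  "delta_pos": [
    [-0.344, -0.315, 0.02],
    [-0.344, -0.315, 0.02],
    [-0.344, -0.315, 0.02],
    [-0.344, -0.315, 0.04],
    [-0.344, -0.315, 0.06],
    [-0.344, -0.315, 0.08],
    [-0.344, -0.315, 0.08],
    [-0.344, -0.315, 0.08],
    [-0.344, -0.315, 0.08],
    [-0.344, -0.315, 0.08]
  ],
  "gripper": [0, 0, 0, 0, 0, 0, 0, 0, 0, 0]
}}

```text
time_s: 2.65
ee_pos: [0.4793, -0.1982, 0.1616]
ee_rot: [0.773, 0.635, 0.0, -0.0]
contact_force: [-0.5, 0.3, 0.7]
finger_gap: 0.002
```

Run:
```python
from h import *
im=snap("wrist","w2");cv2.imwrite("pics/w2x.png",cv2.resize(im,(800,600),interpolation=cv2.INTER_CUBIC))
s=state();print(s["time_s"],where(s),s["finger_gap"])
```

```text
2.7 {'x': 0.0844, 'y': -0.001, 'z': 0.1618} 0.002642359312964794
```

View pics/w2x.png

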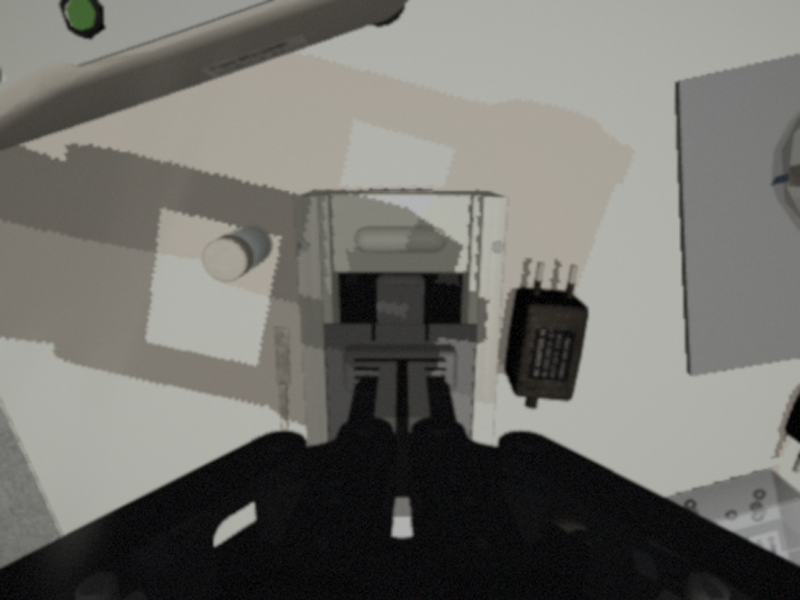

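The wrist is square to the rails. The ledge runs from (357,239) to (448,240), and the pad's front top edge from (345,347) to (455,347).

Run:
```python
from h import *
d=load("w2");f=lambda U,z:px2w(d,(np.array(U)+.5)/1.5625-.5,z)
def r(p): e=p-L;return (round(float(e@U)+.111,4),round(float(e@V),4))
for n,q,z in(("ledgeL",(357,239),.0435),("ledgeR",(448,240),.0435),("padL",(345,347),.0635),("padR",(455,347),.0635),("endL",(310,193),.054),("endR",(503,195),.054)):print(n,r(f(q,z)))
plan(rd(.082,.056),-11.4)
```

```text
ledgeL (0.1137, 0.0231)
ledgeR (0.1133, -0.0247)
padL (0.0607, 0.0287)
padR (0.061, -0.0281)
endL (0.1379, 0.0448)
endR (0.1373, -0.0501)
rot [0.0006, -0.0001, 0.0037] pos [-0.0024, -0.0011, 0.1058]
```

Request:
{"api": "move_arm", "payload": {
  "delta_rot": [
    [0, 0, 0.0037],
    [0, 0, 0.0037],
    [0, 0, 0.0037],
    [0, 0, 0.0037],
    [0, 0, 0.0037]
  ],
  "delta_pos": [
    [0, 0, 0.04],
    [0, 0, 0.08],
    [0, 0, 0.105],
    [0, 0, 0.105],
    [0, 0, 0.105]
  ],
  "gripper": [0, 0, 0, 0, 0]
}}

```text
time_s: 3.32
ee_pos: [0.4799, -0.1989, 0.0579]
ee_rot: [0.774, 0.633, 0.0, 0.001]
contact_force: [-0.7, -0.1, -0.1]
finger_gap: -0.003
```

Request:
{"api": "move_arm", "payload": {
  "delta_rot": [
    [0, 0, 0],
    [0, 0, 0],
    [0, 0, 0],
    [0, 0, 0],
    [0, 0, 0],
    [0, 0, 0]
  ],
  "delta_pos": [
    [-0.01, 0, 0],
    [-0.02, 0, 0],
    [-0.03, 0, 0],
    [-0.04, 0, 0],
    [-0.04, 0, 0],
    [-0.04, 0, 0]
  ],
  "gripper": [0, 0, 0, 0, 0, 0]
}}

```text
time_s: 4.08
ee_pos: [0.4709, -0.2385, 0.0561]
ee_rot: [0.774, 0.633, -0.0, -0.0]
contact_force: [-0.4, -0.0, 0.0]
finger_gap: -0.0
```

```bash
sed -i 's/^V=/L=L+.002*U\nV=/' h.py
python3 - <<'E'
from h import *
s=state();print(s["time_s"],where(s),s["contact_force"]);plan(rd(-.035,.0565),-11.4)
E
```

```text
4.075 {'x': 0.0411, 'y': -0.0007, 'z': 0.0561} [-0.39037182 -0.01397327  0.03390354]
rot [-0.0004, -0.0, -0.0017] pos [-0.0761, -0.0005, -0.0004]
```

Request:
{"api": "move_arm", "payload": {
  "delta_rot": [
    [0, 0, 0],
    [0, 0, 0],
    [0, 0, 0],
    [0, 0, 0],
    [0, 0, 0],
    [0, 0, 0],
    [0, 0, 0],
    [0, 0, 0]
  ],
  "delta_pos": [
    [-0.013, 0, 0],
    [-0.026, 0, 0],
    [-0.039, 0, 0],
    [-0.052, 0, 0],
    [-0.065, 0, 0],
    [-0.076, 0, 0],
    [-0.08, 0, 0],
    [-0.08, 0, 0]
  ],
  "gripper": [0, 0, 0, 0, 0, 0, 0, 0]
}}

```text
time_s: 5.08
ee_pos: [0.4552, -0.3172, 0.0564]
ee_rot: [0.774, 0.633, -0.0, 0.0]
contact_force: [0.2, 0.8, -0.4]
finger_gap: 0.002
```

Run:
```python
from h import *
s=state();print(s["time_s"],where(s),s["contact_force"])
w=snap("wrist","w3");t=snap("top","t3")
B=cv2.resize(t[145:245,280:410],None,fx=4,fy=4,interpolation=cv2.INTER_CUBIC)
cv2.imwrite("pics/c3.png",np.vstack([cv2.resize(w[80:300],(520,223)),B[:380]]))
```

```text
5.075 {'x': -0.0392, 'y': -0.0008, 'z': 0.0564} [ 0.15977514  0.80055211 -0.41814865]
```

View pics/c3.png

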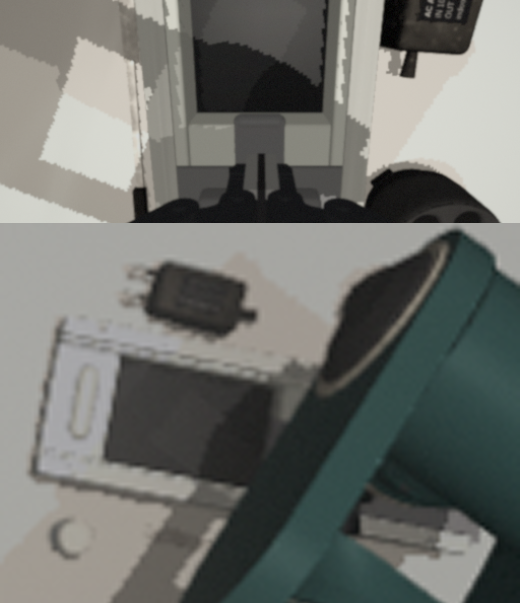

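The bay is fully open in both views; the tab's tip stands about at the bay's rear edge. I'll push gently to the stop.

Request:
{"api": "move_arm", "payload": {
  "delta_rot": [
    [0, 0, 0],
    [0, 0, 0],
    [0, 0, 0],
    [0, 0, 0]
  ],
  "delta_pos": [
    [-0.002, 0, 0],
    [-0.004, 0, 0],
    [-0.006, 0, 0],
    [-0.006, 0, 0]
  ],
  "gripper": [0, 0, 0, 0]
}}

```text
time_s: 5.68
ee_pos: [0.4539, -0.323, 0.0563]
ee_rot: [0.774, 0.633, -0.0, 0.0]
contact_force: [0.5, 0.2, 0.2]
finger_gap: 0.004
```

Request:
{"api": "move_arm", "payload": {
  "delta_rot": [
    [0, 0, 0],
    [0, 0, 0],
    [0, 0, 0]
  ],
  "delta_pos": [
    [-0.0015, 0, 0],
    [-0.003, 0, 0],
    [-0.003, 0, 0]
  ],
  "gripper": [0, 0, 0]
}}

```text
time_s: 6.05
ee_pos: [0.4533, -0.3259, 0.0563]
ee_rot: [0.774, 0.633, -0.0, 0.0]
contact_force: [0.2, -1.0, 0.1]
finger_gap: 0.001
```

Run:
```python
from h import *
s=state();print(s["time_s"],where(s),s["contact_force"])
plan((.5443,.2717,.2),34-.25)
```

```text
6.05 {'x': -0.048, 'y': -0.0007, 'z': 0.0563} [ 0.16662046 -0.96276576  0.07056402]
rot [-0.0001, 0.0001, -0.7894] pos [0.6037, -0.0298, -0.1438]
```

Request:
{"api": "move_arm", "payload": {
  "delta_rot": [
    [0, 0, 0],
    [0, 0, 0],
    [0, 0, 0]
  ],
  "delta_pos": [
    [-0.0015, 0, 0],
    [-0.003, 0, 0],
    [-0.003, 0, 0]
  ],
  "gripper": [0, 0, 0]
}}

```text
time_s: 6.42
ee_pos: [0.4532, -0.3266, 0.0562]
ee_rot: [0.774, 0.633, 0.002, -0.002]
contact_force: [2.3, 19.9, 7.5]
finger_gap: -0.003
```

Request:
{"api": "move_arm", "payload": {
  "delta_rot": [
    [0, 0, 0],
    [0, 0, 0],
    [0, 0, 0]
  ],
  "delta_pos": [
    [-0.0015, 0, 0],
    [-0.003, 0, 0],
    [-0.003, 0, 0]
  ],
  "gripper": [0, 0, 0]
}}

```text
time_s: 6.8
ee_pos: [0.4531, -0.3271, 0.0562]
ee_rot: [0.774, 0.633, 0.003, -0.003]
contact_force: [5.8, 42.9, 13.4]
finger_gap: 0.002
```

Request:
{"api": "move_arm", "payload": {
  "delta_rot": [
    [0, 0, 0],
    [0, 0, 0],
    [0, 0, -0.19],
    [0, 0, -0.38],
    [0, 0, -0.57],
    [0, 0, -0.789],
    [0, 0, -0.789],
    [0, 0, -0.789],
    [0, 0, -0.789],
    [0, 0, -0.789]
  ],
  "delta_pos": [
    [0.01, 0, 0],
    [0.012, 0, -0.05],
    [0.03, 0, -0.11],
    [0.09, 0, -0.144],
    [0.61, -0.03, -0.144],
    [0.61, -0.03, -0.144],
    [0.61, -0.03, -0.144],
    [0.61, -0.03, -0.144],
    [0.61, -0.03, -0.144],
    [0.61, -0.03, -0.144]
  ],
  "gripper": [0, 0, 0, 0, 0, 0, 0.045, 0.045, 0.045, 0.045]
}}

```text
time_s: 8.05
ee_pos: [0.5225, 0.1241, 0.1996]
ee_rot: [0.472, 0.882, 0.0, 0.0]
contact_force: [0.8, 0.1, 1.2]
finger_gap: 0.524
```

Request:
{"api": "move_arm", "payload": {
  "delta_rot": [
    [0, 0, 0],
    [0, 0, 0],
    [0, 0, 0],
    [0, 0, 0],
    [0, 0, 0],
    [0, 0, 0]
  ],
  "delta_pos": [
    [0, 0, 0],
    [0, 0, 0],
    [0, 0, 0],
    [0, 0, 0],
    [0, 0, 0],
    [0, 0, 0]
  ],
  "gripper": [0.045, 0.045, 0.045, 0.045, 0.045, 0.045]
}}

```text
time_s: 8.8
ee_pos: [0.5225, 0.1219, 0.1994]
ee_rot: [0.472, 0.882, 0.0, 0.0]
contact_force: [-0.1, 0.7, 0.0]
finger_gap: 0.526
```

Run:
```python
from h import *
s=state();print(s["time_s"],s["ee_pos"],s["finger_gap"],R.from_quat(s["ee_rot"]).as_matrix().round(3).tolist())
plan((.5443,.2717,.005),33.75)
w=snap("wrist","w4");cv2.imwrite("pics/w4x.png",cv2.resize(w,(800,600),interpolation=cv2.INTER_CUBIC))
```

```text
8.8 [0.52254466 0.12185353 0.19939939] 0.5259803525780701 [[-0.555, 0.832, 0.0], [0.832, 0.555, 0.0], [-0.0, 0.0, -1.0]]
rot [0.0001, 0.0, -0.0009] pos [0.1126, 0.1012, 0.1944]
```

View pics/w4x.png

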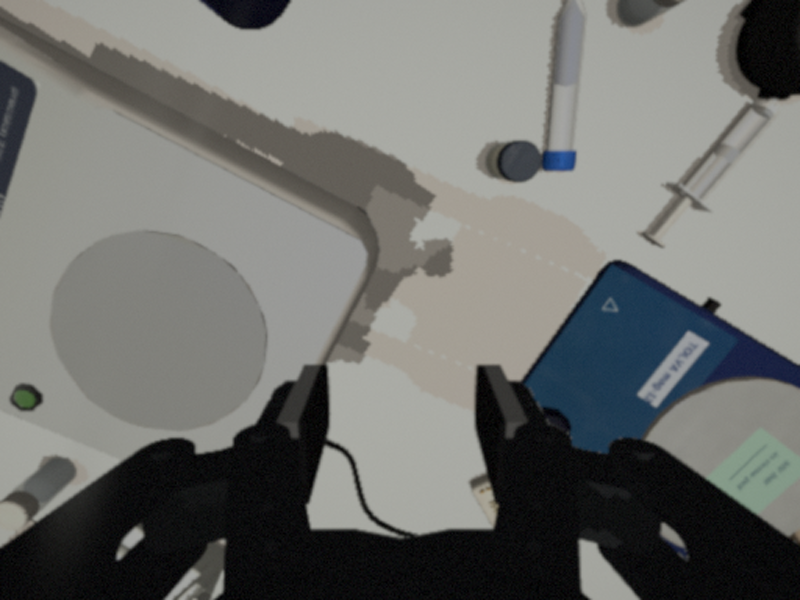

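The arm stopped short of the tube because it ran out of rows. The view shows the tube's tip near (571,0) and its cap end at (559,170), which serves as a second measurement.

Run:
```python
from h import *
d=load("w4");f=lambda U,z:px2w(d,(np.array(U)+.5)/1.5625-.5,z)
a,b=f((571.5,0),.0105),f((559.5,170),.0105);v=b-a
print(a,b,(a+b)/2,np.linalg.norm(v),np.degrees(np.arctan2(v[1],v[0])))
print(f((519,160),.054))
```

```text
[0.51737825 0.30880592 0.0105    ] [0.57221056 0.23055605 0.0105    ] [0.5447944  0.26968098 0.0105    ] 0.09554906999847108 -54.979782432736116
[0.53853218 0.21583878 0.054     ]
```

Request:
{"api": "move_arm", "payload": {
  "delta_rot": [
    [0, 0, 0],
    [0, 0, 0],
    [0, 0, 0],
    [0, 0, 0],
    [0, 0, 0],
    [0, 0, 0],
    [0, 0, 0],
    [0, 0, 0],
    [0, 0, 0],
    [0, 0, 0]
  ],
  "delta_pos": [
    [0.0565, 0.0505, 0],
    [0.1125, 0.101, 0],
    [0.1125, 0.101, 0.02],
    [0.1125, 0.101, 0.06],
    [0.1125, 0.101, 0.1],
    [0.1125, 0.101, 0.14],
    [0.1125, 0.101, 0.17],
    [0.1125, 0.101, 0.19],
    [0.1125, 0.101, 0.195],
    [0.1125, 0.101, 0.195]
  ],
  "gripper": [0.045, 0.045, 0.045, 0.045, 0.045, 0.045, 0.045, 0.045, 0.045, 0.045]
}}

```text
time_s: 10.1
ee_pos: [0.5444, 0.272, 0.0051]
ee_rot: [0.472, 0.882, 0.0, 0.0]
contact_force: [0.1, 1.5, 0.7]
finger_gap: 0.526
```

Request:
{"api": "move_arm", "payload": {
  "delta_rot": [
    [0, 0, 0],
    [0, 0, 0],
    [0, 0, 0],
    [0, 0, 0],
    [0, 0, 0],
    [0, 0, 0]
  ],
  "delta_pos": [
    [0, 0, 0],
    [0, 0, 0],
    [0, 0, 0],
    [0, 0, 0],
    [0, 0, 0],
    [0, 0, 0]
  ],
  "gripper": [0.012, 0.012, 0.012, 0.012, 0.012, 0.012],
  "grip_force": 25
}}

```text
time_s: 10.85
ee_pos: [0.5447, 0.2721, 0.0057]
ee_rot: [0.472, 0.882, 0.001, 0.001]
contact_force: [-0.2, -1.2, 6.5]
finger_gap: 0.235
```

Run:
```python
from h import *
s=state();print(s["time_s"],s["ee_pos"],s["finger_gap"]*85.4,s["contact_force"])
w=snap("wrist","w5");cv2.imwrite("pics/w5x.png",w)
```

```text
10.85 [0.54468656 0.27209352 0.00565197] 20.073084835781057 [-0.21508542 -1.23398308  6.52834777]
```

View pics/w5x.png

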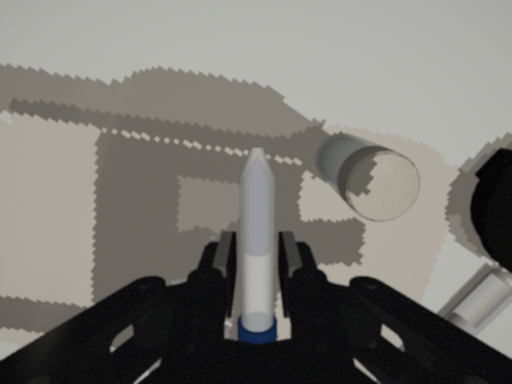

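The tube is held (gap 20 mm) and lies straight between the pads, tip at (258,149). I'll measure its offset along the tool and plan the placing.

Run:
```python
from h import *
d=load("w5");s=state();T=pose(s)
p=px2w(d,(258,149),.0105);print("tip in tool",T[:3,:3].T@(p-s["ee_pos"]))
plan((.5443,.2715,.2),34)
# place: tool x = reader x
print(rd(.036,.2),rd(.036,.024))
```

```text
tip in tool [ 0.05063639  0.00082306 -0.0048629 ]
rot [0.0019, 0.0003, -0.0047] pos [-0.0003, -0.0003, -0.1943]
[ 0.46927101 -0.2433598   0.2       ] [ 0.46927101 -0.2433598   0.024     ]
```

Request:
{"api": "move_arm", "payload": {
  "delta_rot": [
    [0, 0, 0],
    [0, 0, 0],
    [0, 0, 0],
    [0, 0, 0],
    [0, 0, 0],
    [0, 0, 0]
  ],
  "delta_pos": [
    [0, 0, -0.01],
    [0, 0, -0.04],
    [0, 0, -0.09],
    [0, 0, -0.15],
    [0, 0, -0.195],
    [0, 0, -0.195]
  ],
  "gripper": [0.012, 0.012, 0.012, 0.012, 0.012, 0.012]
}}

```text
time_s: 11.65
ee_pos: [0.5451, 0.2723, 0.2045]
ee_rot: [0.472, 0.882, 0.003, 0.002]
contact_force: [0.2, -0.2, -0.9]
finger_gap: 0.231
```

Run:
```python
from h import *
s=state();print(s["time_s"],s["ee_pos"],s["finger_gap"]*85.4)
plan(rd(.0364,.17),-11.4)
```

```text
11.65 [0.5451011  0.27229346 0.20445277] 19.765795381793783
rot [0.0067, -0.0015, 0.7877] pos [-0.3864, -0.3494, 0.0326]
```

Request:
{"api": "move_arm", "payload": {
  "delta_rot": [
    [0, 0, 0.1],
    [0, 0, 0.25],
    [0, 0, 0.4],
    [0, 0, 0.55],
    [0, 0, 0.7],
    [0, 0, 0.791],
    [0, 0, 0.791],
    [0, 0, 0.791],
    [0, 0, 0.791],
    [0, 0, 0.791]
  ],
  "delta_pos": [
    [-0.03, -0.027, 0],
    [-0.07, -0.063, 0],
    [-0.11, -0.099, 0],
    [-0.15, -0.135, 0],
    [-0.19, -0.171, 0],
    [-0.23, -0.207, 0],
    [-0.27, -0.243, 0],
    [-0.31, -0.28, 0],
    [-0.35, -0.316, 0.02],
    [-0.386, -0.349, 0.03]
  ],
  "gripper": [0.012, 0.012, 0.012, 0.012, 0.012, 0.012, 0.012, 0.012, 0.012, 0.012]
}}

```text
time_s: 12.9
ee_pos: [0.467, -0.2446, 0.1679]
ee_rot: [0.775, 0.632, -0.0, -0.001]
contact_force: [0.8, -0.4, -0.1]
finger_gap: 0.233
```

Request:
{"api": "move_arm", "payload": {
  "delta_rot": [
    [0, 0, 0],
    [0, 0, 0],
    [0, 0, 0]
  ],
  "delta_pos": [
    [0, 0, 0],
    [0, 0, 0],
    [0, 0, 0]
  ],
  "gripper": [0.012, 0.012, 0.012]
}}

```text
time_s: 13.28
ee_pos: [0.4684, -0.2421, 0.1696]
ee_rot: [0.775, 0.633, 0.0, 0.0]
contact_force: [-0.1, -0.1, 0.1]
finger_gap: 0.233
```

Run:
```python
from h import *
s=state();print(s["time_s"],where(s),s["finger_gap"]*85.4)
plan(rd(.0364,.08),-11.4)
w=snap("wrist","w6");cv2.imwrite("pics/w6x.png",cv2.resize(w,(800,600),interpolation=cv2.INTER_CUBIC))
```

```text
13.275 {'x': 0.037, 'y': 0.0011, 'z': 0.1696} 19.890435596206068
rot [0.0003, -0.0, -0.0021] pos [-0.0006, 0.0011, 0.0896]
```

View pics/w6x.png

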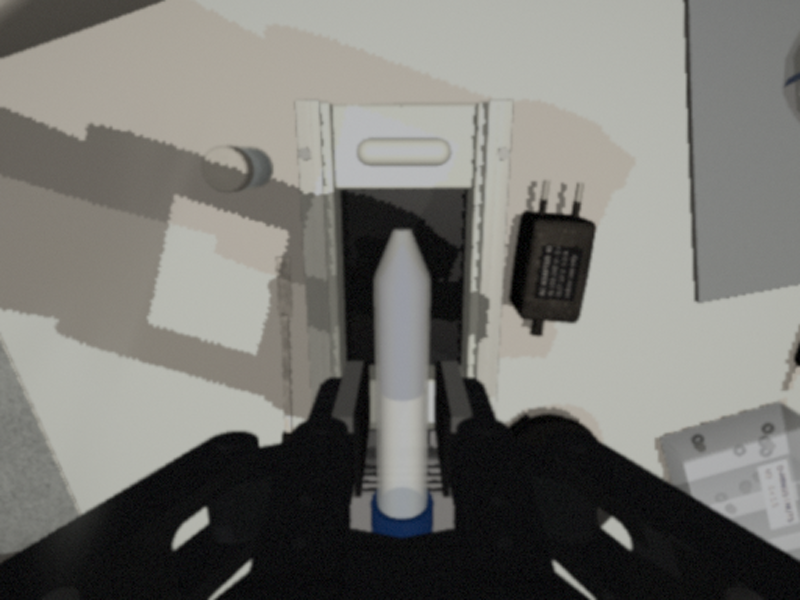

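The ledge is at (404,151), the bay's front edge at row 188 and the tube's tip at (402,231).

Run:
```python
from h import *
d=load("w6");s=state();f=lambda U,z:px2w(d,(np.array(U)+.5)/1.5625-.5,z)
def r(p): e=p-L;return (round(float(e@U)+.111,4),round(float(e@V),4))
for n,q,z in(("ledgeL",(357,151),.0435),("ledgeR",(451,151),.0435),("bayfront L",(342,188),.036),("bayfront R",(467,188),.036),("same .044",(404,188),.044),("tip",(402,230),s["ee_pos"][2]+.005)):print(n,r(f(q,z)))
```

```text
ledgeL (0.1109, 0.0245)
ledgeR (0.1108, -0.024)
bayfront L (0.0918, 0.0338)
bayfront R (0.0918, -0.0339)
same .044 (0.0923, 0.0002)
tip (0.0885, 0.0013)
```

Request:
{"api": "move_arm", "payload": {
  "delta_rot": [
    [0, 0, 0],
    [0, 0, 0],
    [0, 0, 0],
    [0, 0, 0],
    [0, 0, 0],
    [0, 0, 0],
    [0, 0, 0]
  ],
  "delta_pos": [
    [-0.0015, 0.001, 0],
    [-0.0015, 0.001, 0.03],
    [-0.0015, 0.001, 0.06],
    [-0.0015, 0.001, 0.09],
    [-0.0015, 0.001, 0.115],
    [-0.0015, 0.001, 0.13],
    [-0.0015, 0.001, 0.13]
  ],
  "gripper": [0.012, 0.012, 0.012, 0.012, 0.012, 0.012, 0.012]
}}

```text
time_s: 14.2
ee_pos: [0.4686, -0.2444, 0.0388]
ee_rot: [0.775, 0.632, -0.0, -0.001]
contact_force: [-0.4, 0.0, -0.2]
finger_gap: 0.236
```

Request:
{"api": "move_arm", "payload": {
  "delta_rot": [
    [0, 0, 0],
    [0, 0, 0],
    [0, 0, 0],
    [0, 0, 0],
    [0, 0, 0]
  ],
  "delta_pos": [
    [0, 0, 0.005],
    [0, 0, 0.01],
    [0, 0, 0.014],
    [0, 0, 0.016],
    [0, 0, 0.016]
  ],
  "gripper": [0.012, 0.012, 0.012, 0.012, 0.012]
}}

```text
time_s: 14.82
ee_pos: [0.4688, -0.2447, 0.0233]
ee_rot: [0.775, 0.632, -0.0, -0.0]
contact_force: [-0.5, -0.4, 0.1]
finger_gap: 0.234
```

Run:
```python
from h import *
s=state();print(s["time_s"],where(s),s["finger_gap"]*85.4,s["contact_force"],s["moment"])
```

```text
14.825 {'x': 0.0346, 'y': 0.0002, 'z': 0.0233} 19.989600361195304 [-0.54960575 -0.43637623  0.06357249] [ 0.01210488 -0.04784805  0.00246099]
```

Request:
{"api": "move_arm", "payload": {
  "delta_rot": [
    [0, 0, 0],
    [0, 0, 0],
    [0, 0, 0],
    [0, 0, 0],
    [0, 0, 0],
    [0, 0, 0]
  ],
  "delta_pos": [
    [0, 0, 0.001],
    [0, 0, 0.0012],
    [0, 0, 0.0012],
    [0, 0, 0.0012],
    [0, 0, 0.0012],
    [0, 0, 0.0012]
  ],
  "gripper": [0.012, 0.012, 0.032, 0.032, 0.032, 0.032]
}}

```text
time_s: 15.58
ee_pos: [0.4688, -0.2447, 0.0222]
ee_rot: [0.775, 0.632, 0.0, 0.0]
contact_force: [-0.0, 0.1, 0.0]
finger_gap: 0.378
```

Request:
{"api": "move_arm", "payload": {
  "delta_rot": [
    [0, 0, 0],
    [0, 0, 0],
    [0, 0, 0],
    [0, 0, 0],
    [0, 0, 0],
    [0, 0, 0]
  ],
  "delta_pos": [
    [0, 0, -0.01],
    [0, 0, -0.03],
    [0, 0, -0.06],
    [0, 0, -0.1],
    [0, 0, -0.14],
    [0, 0, -0.14]
  ],
  "gripper": [0.032, 0.032, 0.032, 0.032, 0.032, 0.032]
}}

```text
time_s: 16.32
ee_pos: [0.47, -0.2453, 0.1672]
ee_rot: [0.775, 0.632, 0.001, 0.003]
contact_force: [-0.0, -0.1, -0.3]
finger_gap: 0.376
```

Run:
```python
from h import *
s=state();print(s["time_s"],where(s),s["finger_gap"]*85.4,s["contact_force"])
plan(rd(-.11,.14),-11.4)
t=snap("top","t7");w=snap("wrist","w7");sc=snap("scene","s7")
B=cv2.resize(sc[200:300,250:390],(600,428),interpolation=cv2.INTER_CUBIC)
cv2.imwrite("pics/c7.png",np.hstack([cv2.resize(w[100:],(512,284))[:, 100:420],cv2.resize(sc[200:300,255:385],(370,284),interpolation=cv2.INTER_CUBIC)]))
```

```text
16.325 {'x': 0.0342, 'y': -0.0011, 'z': 0.1672} 32.10229299927701 [-0.01028488 -0.12993772 -0.3101733 ]
rot [0.0062, 0.0021, -0.0033] pos [-0.1441, -0.0008, 0.0275]
```

View pics/c7.png

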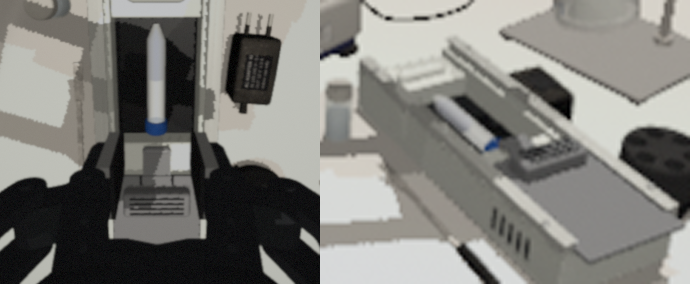

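Run:
```python
from h import *
d=load("w7")
def r(p): e=p-L;return (round(float(e@U)+.111,4),round(float(e@V),4))
for n,q,z in(("tip",(256,125),.0265),("cap centre-end top",(256.5,233),.03),("edge .039",(256,233),.039)):print(n,r(px2w(d,q,z)))
plan(rd(-.115,.14),-11.4)
```

```text
tip (0.0847, 0.0003)
cap centre-end top (-0.0147, 0.0001)
edge .039 (-0.0108, 0.0005)
rot [-0.0002, -0.0001, -0.0033] pos [-0.1497, 0.0009, 0.0221]
```

The tube lies flat in the bay: its middle is at reader x≈0.035, y≈0. Next I move behind the pad with the fingers shut.

Request:
{"api": "move_arm", "payload": {
  "delta_rot": [
    [0, 0, -0.003],
    [0, 0, -0.003],
    [0, 0, -0.003],
    [0, 0, -0.003],
    [0, 0, -0.003],
    [0, 0, -0.003],
    [0, 0, -0.003],
    [0, 0, -0.003],
    [0, 0, -0.003]
  ],
  "delta_pos": [
    [-0.05, 0.001, 0],
    [-0.1, 0.001, 0],
    [-0.14, 0.001, 0],
    [-0.14, 0.001, 0],
    [-0.14, 0.001, 0.03],
    [-0.14, 0.001, 0.06],
    [-0.14, 0.001, 0.09],
    [-0.14, 0.001, 0.105],
    [-0.14, 0.001, 0.105]
  ],
  "gripper": [0, 0, 0, 0, 0, 0, 0, 0, 0]
}}

```text
time_s: 17.6
ee_pos: [0.4414, -0.3813, 0.0563]
ee_rot: [0.774, 0.633, -0.0, -0.001]
contact_force: [1.0, -0.3, -0.6]
finger_gap: -0.002
```

Run:
```python
from h import *
s=state();print(s["time_s"],where(s),s["finger_gap"]*85.4,s["contact_force"])
plan(rd(.03,.056),-11.4)
```

```text
17.6 {'x': -0.1047, 'y': 0.0, 'z': 0.0563} -0.13281359339799004 [ 0.95370959 -0.34788086 -0.55896535]
rot [-0.0016, -0.001, 0.0] pos [0.1347, 0.0, 0.0005]
```

Request:
{"api": "move_arm", "payload": {
  "delta_rot": [
    [0, 0, 0],
    [0, 0, 0],
    [0, 0, 0],
    [0, 0, 0],
    [0, 0, 0],
    [0, 0, 0],
    [0, 0, 0],
    [0, 0, 0],
    [0, 0, 0],
    [0, 0, 0]
  ],
  "delta_pos": [
    [0.01, 0, 0],
    [0.025, 0, 0],
    [0.042, 0, 0],
    [0.06, 0, 0],
    [0.078, 0, 0],
    [0.096, 0, 0],
    [0.112, 0, 0],
    [0.126, 0, 0],
    [0.135, 0, 0],
    [0.135, 0, 0]
  ],
  "gripper": [0, 0, 0, 0, 0, 0, 0, 0, 0, 0]
}}

```text
time_s: 18.85
ee_pos: [0.4684, -0.2491, 0.057]
ee_rot: [0.774, 0.634, 0.0, -0.0]
contact_force: [0.4, 0.1, 1.1]
finger_gap: 0.001
```

Request:
{"api": "move_arm", "payload": {
  "delta_rot": [
    [0, 0, 0],
    [0, 0, 0],
    [0, 0, 0],
    [0, 0, 0]
  ],
  "delta_pos": [
    [0.004, 0, 0],
    [0.008, 0, 0],
    [0.012, 0, 0],
    [0.012, 0, 0]
  ],
  "gripper": [0, 0, 0, 0]
}}

```text
time_s: 19.35
ee_pos: [0.4707, -0.2381, 0.0571]
ee_rot: [0.774, 0.633, -0.0, 0.0]
contact_force: [-0.5, -2.8, 0.3]
finger_gap: 0.004
```

Request:
{"api": "move_arm", "payload": {
  "delta_rot": [
    [0, 0, 0],
    [0, 0, 0],
    [0, 0, 0],
    [0, 0, 0]
  ],
  "delta_pos": [
    [0.002, 0, 0],
    [0.004, 0, 0],
    [0.006, 0, 0],
    [0.006, 0, 0]
  ],
  "gripper": [0, 0, 0, 0]
}}

```text
time_s: 19.85
ee_pos: [0.472, -0.2318, 0.0571]
ee_rot: [0.774, 0.633, 0.0, -0.0]
contact_force: [-0.3, -0.8, 0.1]
finger_gap: 0.003
```

```bash
python3 -c "
from h import *
s=state();print(s['time_s'],where(s),s['contact_force'])"
```

```text
19.85 {'x': 0.0479, 'y': -0.0004, 'z': 0.0571} [-0.28337647 -0.78465194  0.10476471]
```

Request:
{"api": "move_arm", "payload": {
  "delta_rot": [
    [0, 0, 0],
    [0, 0, 0],
    [0, 0, 0]
  ],
  "delta_pos": [
    [0.002, 0, 0],
    [0.004, 0, 0],
    [0.004, 0, 0]
  ],
  "gripper": [0, 0, 0]
}}

```text
time_s: 20.23
ee_pos: [0.4726, -0.2288, 0.0572]
ee_rot: [0.774, 0.633, -0.001, 0.001]
contact_force: [-2.2, -10.2, -2.0]
finger_gap: -0.005
```

Request:
{"api": "move_arm", "payload": {
  "delta_rot": [
    [0, 0, 0],
    [0, 0, 0],
    [0, 0, 0]
  ],
  "delta_pos": [
    [0.0015, 0, 0],
    [0.003, 0, 0],
    [0.003, 0, 0]
  ],
  "gripper": [0, 0, 0]
}}

```text
time_s: 20.6
ee_pos: [0.4727, -0.2283, 0.0573]
ee_rot: [0.774, 0.633, -0.003, 0.002]
contact_force: [-7.1, -32.4, -5.7]
finger_gap: -0.002
```

```bash
python3 -c "
from h import *
s=state();print(s['time_s'],where(s),s['contact_force'])"
```

```text
20.6 {'x': 0.0514, 'y': -0.0004, 'z': 0.0573} [ -7.14634253 -32.37591293  -5.67468736]
```

Request:
{"api": "move_arm", "payload": {
  "delta_rot": [
    [0, 0, 0],
    [0, 0, 0],
    [0, 0, 0],
    [0, 0, 0],
    [0, 0, 0],
    [0, 0, 0],
    [0, 0, 0]
  ],
  "delta_pos": [
    [-0.01, 0, 0],
    [-0.02, 0, 0],
    [-0.025, 0, -0.04],
    [-0.025, 0, -0.09],
    [-0.025, 0, -0.12],
    [-0.025, 0, -0.12],
    [-0.025, 0, -0.12]
  ],
  "gripper": [0, 0, 0, 0, 0, 0, 0]
}}

```text
time_s: 21.48
ee_pos: [0.4682, -0.2496, 0.1763]
ee_rot: [0.774, 0.633, -0.0, -0.0]
contact_force: [0.2, 0.1, -1.2]
finger_gap: 0.0
```

Run:
```python
from h import *
s=state();print(s["time_s"],where(s),s["contact_force"])
w=snap("wrist","w8");sc=snap("scene","s8")
cv2.imwrite("pics/c8.png",np.hstack([cv2.resize(w[0:300,130:380],(400,480),interpolation=cv2.INTER_CUBIC),cv2.resize(sc[200:300,255:355],(400,480),interpolation=cv2.INTER_CUBIC)]))
```

```text
21.475 {'x': 0.0297, 'y': -0.0002, 'z': 0.1763} [ 0.20741548  0.14101234 -1.18540345]
```

View pics/c8.png

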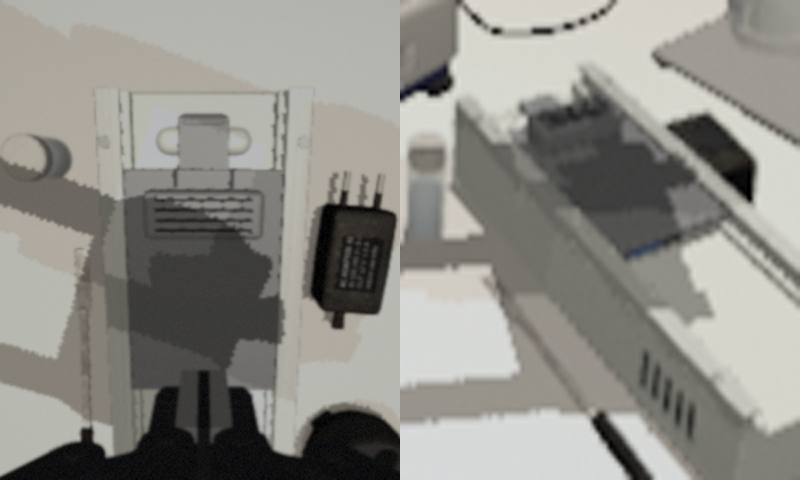

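Run:
```python
from h import *
d=load("w8")
def r(c,z):
    p=px2w(d,(130+c[0]*.625,c[1]*.625),z);e=p-L;return (round(float(e@U)+.111,4),round(float(e@V),4))
print("cover front (.097)",r((145,170),.0495),r((270,170),.0495))
print("pad front (.087)",r((204,190),.0635),"tab tip(.123)",r((204,115),.0495),"rear (-.026)",r((150,387),.0495),"ledge ref(.111)",r((160,140),.0435))
```

```text
cover front (.097) (0.0959, 0.03) (0.096, -0.0337)
pad front (.087) (0.0868, -0.0001) tab tip(.123) (0.1221, -0.0) rear (-.026) (-0.0246, 0.0308) ledge ref(.111) (0.1106, 0.0225)
```

```bash
python3 -c "
from station import *
print(finish_job())"
```

```text
the job is handed in; nothing more can be done
None
```

I slid the cover back to its stop, laid the tube in the bay, pushed the cover shut over it and handed the job in at about 21.5 s. The hand-in gave no verdict.

**Tube:** the wrist camera, before the cover went over it, put its middle at reader x≈0.035 m, y≈0. That is about 1 mm from the bay's centre, lying flat and lengthwise.

**Cover:** all four cover edges I measured fit a joint value of 0 to about 1.5 mm, against the 4 mm allowed. The push force was small while the tab was riding over the ledge, then rose stiffly to about 33 N at the stop. The distance between the open and shut stops also fits a fully shut cover.

**Tab:** it reaches past the ledge in the picture. I did not measure its bend directly; that it has relaxed is inferred from the cover's position.

**Other objects:** I disturbed none as far as the pictures show, but I took no picture of the two vials beside the tube after lifting it. The arm was clear of everything at hand-in.

**Disagreement:** the top and wrist cameras differed by about 2.5 mm along the rails. I shifted the reader's position 2 mm towards the wrist reading, and later wrist views agreed with it to within about 1 mm.

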